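Check the centrifuge adapters' cushions with the depth rod and sort them

ROBOT

A 7-joint arm with a two-finger parallel gripper is mounted at the origin on a cart in front of the work surface, level with it; the furniture and walls round the work are solid. World frame = base frame: x ahead of the robot, y to its left, z up, the work surface at z = 0. Lengths are in m, angles in rad, forces in N, time in s.
With the tool pointing down it reaches from about 0.4 to 0.85 m from the base axis. Payload 4.4 kg.
Tool frame: the origin (TCP) lies midway between the tips of the shut fingers; the grasp point (between the pads) lies 19 mm behind it; z points along the fingers, y is the line along which they close (so a half turn about z gives the same grasp; the last joint's range is limited). The gripper opens to 94 mm and grips with 3 to 60 N. Pads are 16 mm wide; open, the fingers measure 119 mm over their backs; the gripper's body (75 mm by 177 mm) begins 78 mm behind the grasp point.
Start: joints at [1.201, 0.628, 0.038, 1.517, -0.027, 0.996, -0.02], TCP at [0.194, -0.62, 0.205] pointing down, gripper open.
Joint ranges: [-3.06, 3.06], [-0.37, 2.12], [-1.25, 1.32], [0.18, 2.47], [-1.1, 4.24], [0.23, 1.98], [-2.94, 2.94]. Speed limits (rad/s): [2.57, 2.57, 3.14, 3.14, 3.14, 3.14, 3.14].

INTERFACE

Orientations are given as a unit quaternion [x, y, z, w].
In Python, from plant import robot gives the robot as it stands.
- The arm moves only by the shell command python3 drive.py [OPENING] [FORCE], which reads ROWS from standard input. ROWS is a JSON list of rows, 1 to 12 of them, each an object with the fields trans (a list: dx, dy, dz in m), rz (a turn about the tool's z in rad); a field left out counts as zero; each row shifts and turns the commanded pose from where the row before left it, along the tool's axes as they then stand; what a row does not reach is not made up. A row lasts 1/8 s, in which the tool goes at most 0.0625 m and 0.188 rad, less where a joint would pass 70% of its speed; a pose out of reach is approached as far as the arm can. OPENING is the finger opening in m, set as the command begins (- or left out keeps the last). The fingers move at their own pace and stop on an object; FORCE is the grip in N (left out, the last holds). Time passes only in rows, so rows that do not move let the fingers close. It prints the time, the measured TCP pose, the force, the opening and the grip force at its end. Input that does not fit is refused with a message, and nothing moves.
- robot.state(): the state, without advancing time (a new reading comes with each control period).
- robot.grab_frame(name): name is "scene" or "top" or "wrist"; returns (picture, depth): 400x640x3 uint8, blue, green, red; 400x640 float32, m along the optical axis (not along the pixel's ray), 0 where there is no reading.
- robot.camera_params(name): a dict with "fx", "fy", "cx", "cy" (pixels), "extrinsics" (4x4, takes a point from world to camera coordinates); the wrist camera has in their place "hand_eye" (4x4, takes a point from camera to tool coordinates, whose origin is the TCP and whose axes are the flange's). Camera axes: x right, y down, z forward; pixel columns grow to the right and rows downward; lengths in m; the calibration is good to about 2 mm. A picture is of the moment at which its call begins: read the wrist's pose just before it. camera_params takes no time and is no camera call.
- robot.hand_in(): hands the job in; it is judged then, once.
The state is a dict: "time_s": time; "q": joint angles; "qd": joint speeds; "joint_efforts": joint torques, N m; "eef_pos": TCP position; "tool_rot": TCP orientation; "wrist_force": force on the tool from outside, world axes, zero at the start; "torque": the same for the moment, N m; "opening": finger opening in m; "grasp_force": force on a finger pad.
Only numpy, scipy, OpenCV 4.12 (cv2) and the standard library are available. Lean on these libraries where they do the work, as an engineer would, in place of code of your own. Each camera call takes 0.05 s, during which the arm holds its last target. There are 200 camera calls.

TASK

Before the centrifuge is loaded, check the rubber cushion in every tube adapter standing in the row: going from left to right, slide the depth rod down each bore until it rests on the bottom, let it rest there a moment, gently (never press with more than 20 N, the cushions mark easily), and read how much shank still shows above the rim. About 60 mm means one sound cushion: stand that adapter in a well of the white carrier; some 18 mm less or more means the cushion is missing or doubled: stand it upright in the shallow steel tray for repair. Finish with all adapters sorted and the rod hanging in its stand again, and do not disturb the jars and the tape nearby.

Things in the scene. Friction and masses are not known exactly. Their poses are not given: they have to be found in the camera images.
- adapter_1a: Tube adapter in place 1 from the left (+y); one of 1a, 1b is there; letters tell nothing. All look alike: loose aluminium cylinder, 52 mm diameter, 80 mm high on a foot 60 mm diameter, 8 mm high, 0.18 to 0.35 kg, central blind bore 20 mm diameter, 72, 54 or 36 mm deep with no, one or two 18 mm rubber cushions stuck inside. Origin: centre of underside; z up.
- adapter_1b: Tube adapter in place 1 from the left (+y); one of 1a, 1b is there; letters tell nothing. All look alike: loose aluminium cylinder, 52 mm diameter, 80 mm high on a foot 60 mm diameter, 8 mm high, 0.18 to 0.35 kg, central blind bore 20 mm diameter, 72, 54 or 36 mm deep with no, one or two 18 mm rubber cushions stuck inside. Origin: centre of underside; z up.
- adapter_2a: Tube adapter in place 2 from the left (+y); one of 2a, 2b is there; letters tell nothing. All look alike: loose aluminium cylinder, 52 mm diameter, 80 mm high on a foot 60 mm diameter, 8 mm high, 0.18 to 0.35 kg, central blind bore 20 mm diameter, 72, 54 or 36 mm deep with no, one or two 18 mm rubber cushions stuck inside. Origin: centre of underside; z up.
- adapter_2b: Tube adapter in place 2 from the left (+y); one of 2a, 2b is there; letters tell nothing. All look alike: loose aluminium cylinder, 52 mm diameter, 80 mm high on a foot 60 mm diameter, 8 mm high, 0.18 to 0.35 kg, central blind bore 20 mm diameter, 72, 54 or 36 mm deep with no, one or two 18 mm rubber cushions stuck inside. Origin: centre of underside; z up.
- adapter_3a: Tube adapter in place 3 from the left (+y); one of 3a, 3b is there; letters tell nothing. All look alike: loose aluminium cylinder, 52 mm diameter, 80 mm high on a foot 60 mm diameter, 8 mm high, 0.18 to 0.35 kg, central blind bore 20 mm diameter, 72, 54 or 36 mm deep with no, one or two 18 mm rubber cushions stuck inside. Origin: centre of underside; z up.
- adapter_3b: Tube adapter in place 3 from the left (+y); one of 3a, 3b is there; letters tell nothing. All look alike: loose aluminium cylinder, 52 mm diameter, 80 mm high on a foot 60 mm diameter, 8 mm high, 0.18 to 0.35 kg, central blind bore 20 mm diameter, 72, 54 or 36 mm deep with no, one or two 18 mm rubber cushions stuck inside. Origin: centre of underside; z up.
- adapter_4a: Tube adapter in place 4 from the left (+y); one of 4a, 4b is there or none; letters tell nothing. All look alike: loose aluminium cylinder, 52 mm diameter, 80 mm high on a foot 60 mm diameter, 8 mm high, 0.18 to 0.35 kg, central blind bore 20 mm diameter, 72, 54 or 36 mm deep with no, one or two 18 mm rubber cushions stuck inside. Origin: centre of underside; z up.
- adapter_4b: Tube adapter in place 4 from the left (+y); one of 4a, 4b is there or none; letters tell nothing. All look alike: loose aluminium cylinder, 52 mm diameter, 80 mm high on a foot 60 mm diameter, 8 mm high, 0.18 to 0.35 kg, central blind bore 20 mm diameter, 72, 54 or 36 mm deep with no, one or two 18 mm rubber cushions stuck inside. Origin: centre of underside; z up.
- rod: Steel depth rod, 0.15 kg: shank 12 mm diameter, 114 mm long, ring grooves every 10 mm; above it a flange 28 mm diameter, 5 mm thick; then the handle, 20 mm diameter, 46 mm long. Origin: the tip; z up to the handle (119 to 165 mm). Hangs in the stand at the start. Shank showing = rod_shoulder height minus rim height (80 mm): 42, 60 or 78 mm for no, one or two cushions.
- rod_tip (a point): Lower end of the depth rod, on its axis; rounded.
- rod_shoulder (a point): On the rod's axis at the underside of the flange, 114 mm above the tip.
- rod_grip (a point): On the rod's axis in the handle, 144 mm above the tip: a good height to grip it (25 mm above the flange's top).
- stand_hole (a point): Centre of the upper mouth of the hole (18 mm diameter, chamfered) in the arm of the rod's stand, 140 mm above the worktop. The arm is a 40 x 40 x 12 mm plate, nothing of the stand rises above its top. The rod hangs in the hole by its flange, rod_shoulder at this point. The stand is fixed; foot 110 x 90 x 14 mm, post 45 mm from the hole.
- carrier: White four-place carrier, a fixed block 200 x 200 x 32 mm high with four round wells, 70 mm diameter, 20 mm deep, two by two, 96 mm apart; low steel lugs reach 117 mm from its centre along its x. Origin: centre of the underside.
- well_1 (a point): Centre of the floor of one well of the carrier (x +48, y +48 mm in its frame), 12 mm above the worktop, 20 mm below the carrier's top. Empty at the start.
- well_2 (a point): Centre of the floor of one well of the carrier (x +48, y -48 mm in its frame), 12 mm above the worktop, 20 mm below the carrier's top. Empty at the start.
- well_3 (a point): Centre of the floor of one well of the carrier (x -48, y +48 mm in its frame), 12 mm above the worktop, 20 mm below the carrier's top. Empty at the start.
- well_4 (a point): Centre of the floor of one well of the carrier (x -48, y -48 mm in its frame), 12 mm above the worktop, 20 mm below the carrier's top. Empty at the start.
- repair_tray: Shallow steel tray, fixed: 200 x 200 mm, 28 mm high, rolled rim out to 215 mm; 3 mm floor and walls; empty at the start. Room for four adapters two by two, 96 mm apart. Origin: centre of the underside; sides along its x and y.
- spice_jar: Bystander: spice jar with a red lid, 45 mm diameter, 106 mm high, stands behind the row. Origin: centre of the underside.
- spice_tall: Bystander: spice jar with a dark lid, 44 mm diameter, 105 mm high, stands behind the row, in some runs absent. Origin: centre of the underside.
- food_jar: Bystander: glass jar of food, 71 mm diameter, 110 mm high, stands behind the row. Origin: centre of the underside.
- tape: Bystander: roll of tape, 100 mm diameter, 25 mm high, lies near the front edge. Origin: centre of the underside.

How it is judged:
On the way, in this order (a step that is already met when the one before it is completed fails the run):
1. the depth rod rests on the bottom of the bore of the first adapter of the row from the left (horizontal distance between rod_tip and adapter_1a below 0.012 m and z of rod_tip in the frame of adapter_1a between 0.023 and 0.0285 m and contact force between rod and adapter_1a above 0.3 N and angle between the z axis of rod and the z axis of adapter_1a, either way round below 0.12 rad and angle between each of adapter_1a, adapter_1b's own z axis and vertical below 0.1 rad and horizontal distance between rod_tip and adapter_1b below 0.012 m and z of rod_tip in the frame of adapter_1b between 0.005 and 0.0105 m and contact force between rod and adapter_1b above 0.3 N and angle between the z axis of rod and the z axis of adapter_1b, either way round below 0.12 rad), for 0.5 s.
2. the depth rod rests on the bottom of the bore of the second adapter of the row from the left (horizontal distance between rod_tip and adapter_2a below 0.012 m and z of rod_tip in the frame of adapter_2a between 0.041 and 0.0465 m and contact force between rod and adapter_2a above 0.3 N and angle between the z axis of rod and the z axis of adapter_2a, either way round below 0.12 rad and angle between each of adapter_2a, adapter_2b's own z axis and vertical below 0.1 rad and horizontal distance between rod_tip and adapter_2b below 0.012 m and z of rod_tip in the frame of adapter_2b between 0.023 and 0.0285 m and contact force between rod and adapter_2b above 0.3 N and angle between the z axis of rod and the z axis of adapter_2b, either way round below 0.12 rad), for 0.5 s.
3. the depth rod rests on the bottom of the bore of the third adapter of the row from the left (horizontal distance between rod_tip and adapter_3a below 0.012 m and z of rod_tip in the frame of adapter_3a between 0.005 and 0.0105 m and contact force between rod and adapter_3a above 0.3 N and angle between the z axis of rod and the z axis of adapter_3a, either way round below 0.12 rad and angle between each of adapter_3a, adapter_3b's own z axis and vertical below 0.1 rad and horizontal distance between rod_tip and adapter_3b below 0.012 m and z of rod_tip in the frame of adapter_3b between 0.023 and 0.0285 m and contact force between rod and adapter_3b above 0.3 N and angle between the z axis of rod and the z axis of adapter_3b, either way round below 0.12 rad), for 0.5 s.
4. the depth rod rests on the bottom of the bore of the fourth adapter of the row from the left (passed over if that place is empty) (horizontal distance between rod_tip and adapter_4a below 0.012 m and z of rod_tip in the frame of adapter_4a between 0.023 and 0.0285 m and contact force between rod and adapter_4a above 0.3 N and angle between the z axis of rod and the z axis of adapter_4a, either way round below 0.12 rad and angle between each of adapter_4a, adapter_4b's own z axis and vertical below 0.1 rad and horizontal distance between rod_tip and adapter_4b below 0.012 m and z of rod_tip in the frame of adapter_4b between 0.041 and 0.0465 m and contact force between rod and adapter_4b above 0.3 N and angle between the z axis of rod and the z axis of adapter_4b, either way round below 0.12 rad), for 0.5 s.
At the end, for the whole second after the job is handed in: each one-cushion adapter stands upright on the floor of a carrier well (within 7 mm of its centre), each other adapter upright on the tray floor (axis within 80 mm of its centre along both sides), the rod hangs upright by its flange in the stand (6 mm sideways, 4 mm in height); all at rest (((horizontal distance between adapter_1a and well_1 below 0.007 m and z of adapter_1a in the frame of well_1 below 0.004 m) or (horizontal distance between adapter_1a and well_2 below 0.007 m and z of adapter_1a in the frame of well_2 below 0.004 m) or (horizontal distance between adapter_1a and well_3 below 0.007 m and z of adapter_1a in the frame of well_3 below 0.004 m) or (horizontal distance between adapter_1a and well_4 below 0.007 m and z of adapter_1a in the frame of well_4 below 0.004 m)) and angle between each of adapter_1a, adapter_1b, adapter_2a, adapter_2b, adapter_3a, adapter_3b, adapter_4a, adapter_4b's own z axis and vertical below 0.1 rad and linear speed of each of adapter_1a, adapter_1b, adapter_2a, adapter_2b, adapter_3a, adapter_3b, adapter_4a, adapter_4b, rod below 0.02 m/s and x of adapter_1b in the frame of repair_tray between -0.08 and 0.08 m and y of adapter_1b in the frame of repair_tray between -0.08 and 0.08 m and z of each of adapter_1b, adapter_2a, adapter_3a, adapter_4b in the frame of repair_tray below 0.008 m and x of adapter_2a in the frame of repair_tray between -0.08 and 0.08 m and y of adapter_2a in the frame of repair_tray between -0.08 and 0.08 m and ((horizontal distance between adapter_2b and well_1 below 0.007 m and z of adapter_2b in the frame of well_1 below 0.004 m) or (horizontal distance between adapter_2b and well_2 below 0.007 m and z of adapter_2b in the frame of well_2 below 0.004 m) or (horizontal distance between adapter_2b and well_3 below 0.007 m and z of adapter_2b in the frame of well_3 below 0.004 m) or (horizontal distance between adapter_2b and well_4 below 0.007 m and z of adapter_2b in the frame of well_4 below 0.004 m)) and x of adapter_3a in the frame of repair_tray between -0.08 and 0.08 m and y of adapter_3a in the frame of repair_tray between -0.08 and 0.08 m and ((horizontal distance between adapter_3b and well_1 below 0.007 m and z of adapter_3b in the frame of well_1 below 0.004 m) or (horizontal distance between adapter_3b and well_2 below 0.007 m and z of adapter_3b in the frame of well_2 below 0.004 m) or (horizontal distance between adapter_3b and well_3 below 0.007 m and z of adapter_3b in the frame of well_3 below 0.004 m) or (horizontal distance between adapter_3b and well_4 below 0.007 m and z of adapter_3b in the frame of well_4 below 0.004 m)) and ((horizontal distance between adapter_4a and well_1 below 0.007 m and z of adapter_4a in the frame of well_1 below 0.004 m) or (horizontal distance between adapter_4a and well_2 below 0.007 m and z of adapter_4a in the frame of well_2 below 0.004 m) or (horizontal distance between adapter_4a and well_3 below 0.007 m and z of adapter_4a in the frame of well_3 below 0.004 m) or (horizontal distance between adapter_4a and well_4 below 0.007 m and z of adapter_4a in the frame of well_4 below 0.004 m)) and x of adapter_4b in the frame of repair_tray between -0.08 and 0.08 m and y of adapter_4b in the frame of repair_tray between -0.08 and 0.08 m and horizontal distance between rod_shoulder and stand_hole below 0.006 m and z of rod_shoulder in the frame of stand_hole between -0.004 and 0.004 m and angle between rod's own z axis and vertical below 0.08 rad); the robot touches nothing.
It fails at once if the rod presses on an adapter with more than 20 N (contact force between rod and adapter_1a above 20 N or contact force between rod and adapter_1b above 20 N or contact force between rod and adapter_2a above 20 N or contact force between rod and adapter_2b above 20 N or contact force between rod and adapter_3a above 20 N or contact force between rod and adapter_3b above 20 N or contact force between rod and adapter_4a above 20 N or contact force between rod and adapter_4b above 20 N).
It fails at once if one of the jars or the tape is moved more than 30 mm (distance of any of spice_jar, spice_tall, food_jar, tape from where it was at the start of the episode above 0.03 m).
Of adapter_1a, adapter_1b only 1 to 1 are there at a start; the rules pass over those that are not, and their reading is None.
Of adapter_2a, adapter_2b only 1 to 1 are there at a start; the rules pass over those that are not, and their reading is None.
Of adapter_3a, adapter_3b only 1 to 1 are there at a start; the rules pass over those that are not, and their reading is None.
Of adapter_4a, adapter_4b, spice_tall only 1 to 1 are there at a start; the rules pass over those that are not, and their reading is None.
At some moment in a run one of adapter_1a, adapter_1b, adapter_2a, adapter_2b, adapter_3a, adapter_3b, adapter_4a, adapter_4b may be knocked a few centimetres aside while the robot is not near it.
It also fails if it takes over 208 s, if anything falls off the work surface, if the arm or the gripper's body presses on something with over 40 N, if the wrist force passes 120 N, or if a joint passes its speed limit or range.

## Working session

There is one attempt and no reset: what is moved stays moved. The work goes in short steps, Python scripts to look and compute and a shell command to move; the robot and the scene stay as the last step left them, time stands still between calls to the robot, and variables do not carry over. Pictures are saved under pics/ and viewed, at most 14 in all, crops included, and the job is handed in when it is done.

```bash
ls; mkdir -p pics; cat > h.py <<'E'
import numpy as np, cv2
from plant import robot
from scipy.spatial.transform import Rotation as R
def cloud(name):
    s=robot.state(); c=robot.camera_params(name); im,d=robot.grab_frame(name)
    v,u=np.mgrid[:400,:640]
    P=np.stack([(u-c['cx'])/c['fx']*d,(v-c['cy'])/c['fy']*d,d],-1)
    if 'extrinsics' in c: T=np.linalg.inv(np.array(c['extrinsics']))
    else:
        W=np.eye(4);W[:3,:3]=R.from_quat(s['tool_rot']).as_matrix();W[:3,3]=s['eef_pos'];T=W@np.array(c['hand_eye'])
    return im,d,P@T[:3,:3].T+T[:3,3]
E
python3 - <<'E'
from h import *
s=robot.state(); print({k:np.round(v,3) for k,v in s.items()})
print(R.from_quat(s['tool_rot']).as_matrix().round(2))
for n in('top','scene'):
    im,d,W=cloud(n); cv2.imwrite(f'pics/{n}0.png',im); np.save(n+'0.npy',W)
    print(n,robot.camera_params(n))
E
```

```text
drive.py
pics
plant.py
{'time_s': np.float64(0.0), 'q': array([ 1.201,  0.629,  0.038,  1.518, -0.027,  0.996, -0.02 ]), 'qd': array([ 0.001, -0.   ,  0.001, -0.   ,  0.001,  0.002, -0.   ]), 'joint_efforts': array([ 1.0000e-03, -5.4972e+01,  1.1440e+00, -1.8663e+01, -5.2000e-02,
        2.4000e-02,  0.0000e+00]), 'eef_pos': array([ 0.194, -0.62 ,  0.205]), 'tool_rot': array([ 0.988,  0.151, -0.   , -0.001]), 'wrist_force': array([ 0.119, -0.165,  0.657]), 'torque': array([-0.011, -0.001, -0.006]), 'grasp_force': np.float64(0.0), 'opening': np.float64(0.094)}
[[ 0.95  0.3  -0.  ]
 [ 0.3  -0.95  0.  ]
 [-0.   -0.   -1.  ]]
top {'fx': 417.2871860097069, 'fy': 417.2871860097069, 'cx': 320.62426342717885, 'cy': 188.64289075055416, 'extrinsics': array([[ 0.03026392, -0.99928129,  0.02282554, -0.03236631],
       [-0.98430561, -0.03376686, -0.17321164,  0.56927769],
       [ 0.1738579 , -0.01722524, -0.98462009,  1.25067814],
       [ 0.        ,  0.        ,  0.        ,  1.        ]])}
scene {'fx': 408.37247029120095, 'fy': 408.37247029120095, 'cx': 323.1964175599792, 'cy': 193.81388607260897, 'extrinsics': array([[-0.85003633, -0.526694  ,  0.00562818,  0.47198493],
       [-0.41742166,  0.66708694, -0.61705281,  0.3069456 ],
       [ 0.32124353, -0.52686663, -0.78690162,  1.09573256],
       [ 0.        ,  0.        ,  0.        ,  1.        ]])}
```

View pics/top0.png

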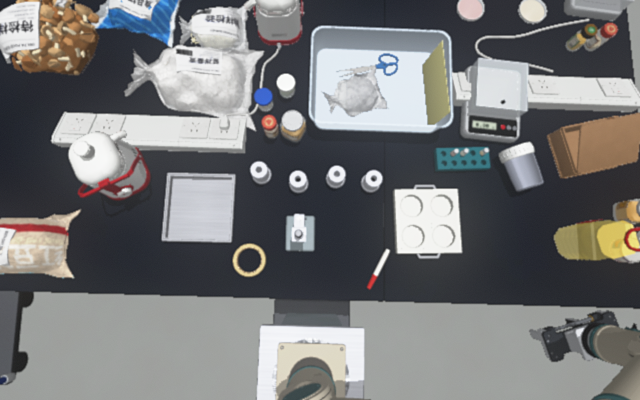

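View pics/scene0.png

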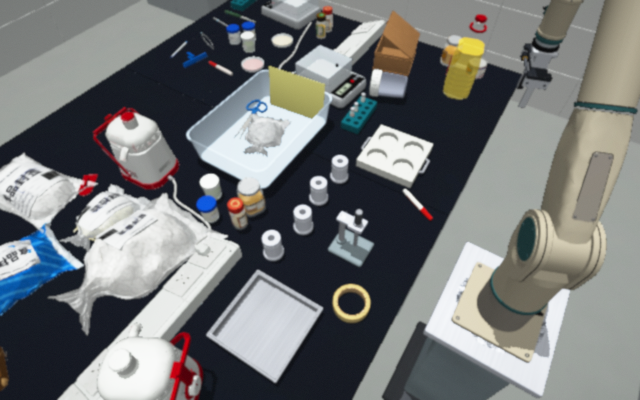

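Top view: adapters at px (260,172), (298,181), (336,176), (372,180), all four places filled. The tray is at (200,207), the carrier at (428,221), and the rod and stand near (299,232). Next I measure them from depth.

```bash
cat >> h.py <<'E'
from scipy.optimize import least_squares
def circ(p,r):
    f=least_squares(lambda c:np.hypot(*(p-c).T)-r,p.mean(0),loss='soft_l1',f_scale=.002); return f.x
def adapters(W,zlo=.072,zhi=.09,xr=(.5,.75),yr=(-.25,.25)):
    "outer rim: mask of rim-height points, min enclosing circle"
    m=((W[...,2]>zlo)&(W[...,2]<zhi)&(W[...,0]>xr[0])&(W[...,0]<xr[1])&(W[...,1]>yr[0])&(W[...,1]<yr[1])).astype(np.uint8)
    n,l,st,_=cv2.connectedComponentsWithStats(m)
    for i in range(1,n):
        if st[i,4]>40:
            p=W[l==i]; c,r=cv2.minEnclosingCircle(p[:,:2].astype(np.float32)); print('comp',len(p),'mean',p.mean(0).round(4),'mec',np.round(c,4),round(r,4))
E
python3 - <<'E'
from h import *
for n in('top','scene'):
    W=np.load(n+'0.npy'); print(n); adapters(W,xr=(.4,.8),yr=(-.3,.45))
    print('table',np.median(W[...,2][(np.abs(W[...,2])<.03)&(W[...,0]>.4)&(W[...,0]<.8)&(abs(W[...,1])<.3)]))
W=np.load('top0.npy')
# rod and arm
for lo,hi in((.128,.15),(.15,.17),(.17,.23)):
    m=(W[...,2]>lo)&(W[...,2]<hi)&(abs(W[...,0]-.47)<.1)&(abs(W[...,1]-.05)<.08); p=W[m]
    print(lo,len(p),p.mean(0).round(3) if len(p) else '',p.min(0).round(3) if len(p) else '',p.max(0).round(3) if len(p) else '')
for nm,(xr,yr) in dict(tray=((.35,.75),(.15,.5)),car=((.35,.75),(-.45,-.15))).items():
    m=(W[...,2]>.02)&(W[...,2]<.045)&(W[...,0]>xr[0])&(W[...,0]<xr[1])&(W[...,1]>yr[0])&(W[...,1]<yr[1])
    p=W[m]; r=cv2.minAreaRect(p[:,:2].astype(np.float32)); print(nm,len(p),p[:,2].mean().round(4),r)
im=cv2.imread('pics/top0.png')
cv2.imwrite('pics/c1.png',cv2.resize(im[150:270,240:480],None,fx=3.3,fy=3.3,interpolation=cv2.INTER_CUBIC))
E
```

```text
top
comp 109 mean [0.7497 0.0779 0.0837] mec [0.7688 0.0812] 0.0402
comp 191 mean [0.6183 0.179  0.0794] mec [0.619  0.1789] 0.0266
comp 189 mean [ 0.613  -0.0599  0.0795] mec [ 0.6131 -0.0603] 0.0259
comp 192 mean [0.5933 0.0584 0.0796] mec [0.5939 0.0584] 0.0261
comp 194 mean [ 0.6033 -0.1735  0.0796] mec [ 0.6037 -0.1739] 0.0264
table 0.0003268149244111118
scene
comp 218 mean [ 0.7696 -0.1127  0.0813] mec [ 0.7823 -0.1373] 0.1631
comp 155 mean [ 0.599  -0.1719  0.0782] mec [ 0.6009 -0.1736] 0.0276
comp 165 mean [ 0.609  -0.0583  0.0784] mec [ 0.6091 -0.0594] 0.0271
comp 153 mean [0.7485 0.0975 0.0828] mec [0.7639 0.0834] 0.0389
comp 197 mean [0.5897 0.0604 0.0785] mec [0.5912 0.0593] 0.0266
comp 51 mean [0.7473 0.1627 0.0799] mec [0.7569 0.1545] 0.0214
comp 220 mean [0.6147 0.1803 0.0787] mec [0.6159 0.1801] 0.0269
table -0.00015318702525179972
0.128 298 [0.44  0.046 0.14 ] [0.401 0.027 0.13 ] [0.479 0.066 0.149]
0.15 4 [0.413 0.045 0.156] [0.411 0.039 0.15 ] [0.415 0.05  0.165]
0.17 46 [0.421 0.046 0.191] [0.412 0.038 0.17 ] [0.432 0.058 0.199]
tray 1436 0.0302 ((0.5511536002159119, 0.3259645402431488), (0.34964072704315186, 0.39768263697624207), 89.72026062011719)
car 3084 0.0313 ((0.5421491265296936, -0.30538350343704224), (0.34902727603912354, 0.3047029674053192), 2.8035407066345215)
```

View pics/c1.png

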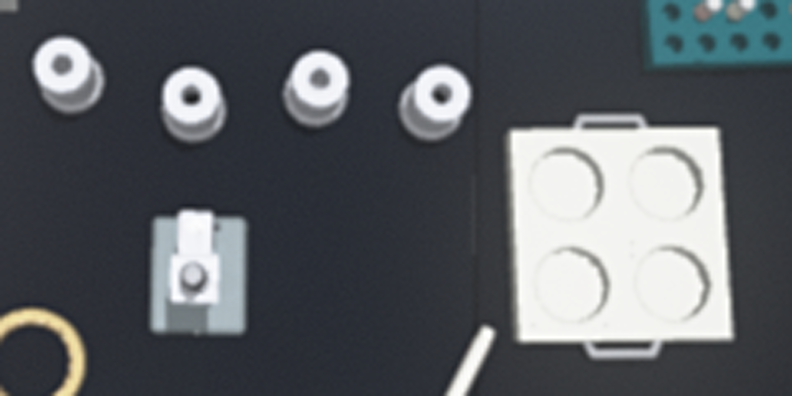

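The enlarged crop agrees: four adapters, four empty wells, and the rod in its stand at about px (298,233), world (0.42, 0.047). Next I raise the arm, align the tool with the world axes and move towards the row. I'll fit the carrier and tray more tightly in the same step.

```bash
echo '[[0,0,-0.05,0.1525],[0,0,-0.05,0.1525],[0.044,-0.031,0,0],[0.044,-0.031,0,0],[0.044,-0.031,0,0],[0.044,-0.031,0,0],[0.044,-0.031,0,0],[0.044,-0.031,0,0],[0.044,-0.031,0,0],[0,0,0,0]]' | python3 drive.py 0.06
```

```text
refused: ROWS must be a list of objects, one for each row. Nothing was moved.
```

The error is about the shape of the input: a list of objects, one for each row. Fixing that and sending the same move.

```bash
echo '[{"trans": [0,0,-0.05],"rz": 0.1525},{"trans": [0,0,-0.05],"rz": 0.1525},{"trans": [0.044,-0.031,0]},{"trans": [0.044,-0.031,0]},{"trans": [0.044,-0.031,0]},{"trans": [0.044,-0.031,0]},{"trans": [0.044,-0.031,0]},{"trans": [0.044,-0.031,0]},{"trans": [0.044,-0.031,0]},{}]' | python3 drive.py 0.06
python3 - <<'E'
from h import *
W=np.load('top0.npy')
for nm,(xr,yr,zr) in dict(tray=((.42,.68),(.22,.45),(.02,.04)),car=((.4,.68),(-.45,-.19),(.026,.036))).items():
    m=((W[...,2]>zr[0])&(W[...,2]<zr[1])&(W[...,0]>xr[0])&(W[...,0]<xr[1])&(W[...,1]>yr[0])&(W[...,1]<yr[1])).astype(np.uint8)
    n,l,st,_=cv2.connectedComponentsWithStats(m); p=W[l==1+np.argmax(st[1:,4])]
    if nm=='car': # body without lugs
        p=p[(p[:,0]>.445)&(p[:,0]<.655)]
    r=cv2.minAreaRect(p[:,:2].astype(np.float32)); print(nm,len(p),r)
m=(W[...,2]>.006)&(W[...,2]<.022)&(W[...,0]>.44)&(W[...,0]<.66)&(W[...,1]>-.41)&(W[...,1]<-.2)
n,l,st,_=cv2.connectedComponentsWithStats(m.astype(np.uint8))
for i in range(1,n):
    if st[i,4]>60:
        p=W[l==i];c,r=cv2.minEnclosingCircle(p[:,:2].astype(np.float32));print('well',len(p),np.round(c,4),round(r,4),p[:,2].mean())
E
```

```text
time_s: 1.35
eef_pos: [0.5074, -0.3983, 0.3044]
tool_rot: [1.0, 0.004, 0.001, -0.002]
wrist_force: [0.2, -0.5, -0.4]
opening: 0.0597
grasp_force: 0.0
tray 410 ((0.5157369375228882, 0.3518736958503723), (0.19255495071411133, 0.18858656287193298), 1.272301197052002)
car 1655 ((0.5157970190048218, -0.34916263818740845), (0.13997329771518707, 0.201604962348938), 0.7144736051559448)
well 354 [ 0.532  -0.3043] 0.0349 0.01228917899173487
well 226 [ 0.5367 -0.3993] 0.0335 0.012199635683782717
well 157 [ 0.4421 -0.3082] 0.0327 0.012259252280609886
well 105 [ 0.4568 -0.3936] 0.0227 0.011980229467948245
```

```bash
python3 - <<'E'
from h import *
im,d,W=cloud('wrist'); cv2.imwrite('pics/w1.png',im); np.save('w1.npy',W)
print('hand_eye',np.round(robot.camera_params('wrist')['hand_eye'],3).tolist())
E
echo '[{"trans": [-0.012,-0.056,0]},{"trans": [-0.012,-0.056,0]},{"trans": [-0.012,-0.056,0]},{"trans": [-0.012,-0.056,0]},{"trans": [-0.012,-0.056,0]},{"trans": [-0.012,-0.056,0]},{"trans": [-0.012,-0.056,0]},{"trans": [-0.012,-0.056,0]},{},{}]' | python3 drive.py
python3 - <<'E'
from h import *
im,d,W=cloud('wrist'); cv2.imwrite('pics/w2.png',im); np.save('w2.npy',W)
cv2.imwrite('pics/w12.png',np.vstack([cv2.resize(cv2.imread('pics/w1.png'),(480,300)),cv2.resize(im,(480,300))]))
adapters(W,xr=(.4,.7),yr=(-.3,.45))
m=(W[...,2]>.17)&(W[...,2]<.22); p=W[m]
print(len(p),p.mean(0) if len(p) else '')
E
```

```text
hand_eye [[-0.0, -0.973, -0.229, 0.066], [1.0, -0.001, 0.0, 0.0], [-0.0, -0.229, 0.973, -0.179], [0.0, 0.0, 0.0, 1.0]]
time_s: 2.65
eef_pos: [0.4072, 0.0428, 0.3055]
tool_rot: [1.0, -0.002, 0.0, 0.0]
wrist_force: [1.1, 0.4, -0.2]
opening: 0.0601
grasp_force: 0.0
comp 629 mean [0.6036 0.177  0.0788] mec [0.613  0.1787] 0.0252
comp 1335 mean [0.5912 0.058  0.079 ] mec [0.5941 0.0582] 0.026
comp 752 mean [ 0.6001 -0.0593  0.0789] mec [ 0.6115 -0.0605] 0.0258
comp 1090 mean [ 0.5951 -0.1724  0.0787] mec [ 0.6029 -0.1741] 0.0263
402 [0.4233825  0.04682314 0.18965296]
```

View pics/w12.png

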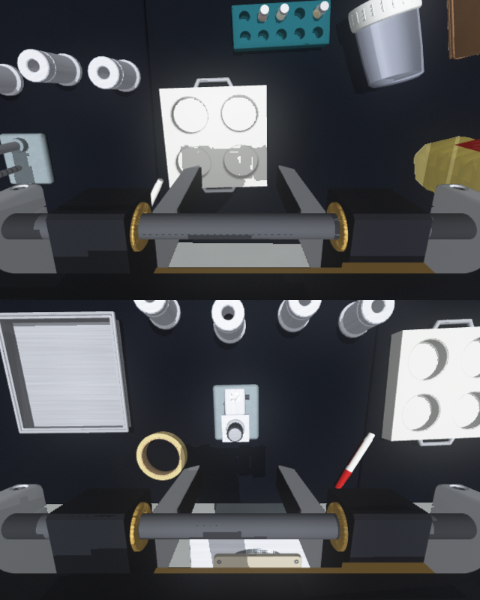

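The wrist views show the carrier with its four wells (top), and the tray, stand with rod, tape and row (bottom). They agree with the top camera to about 1 mm. Now I fit the rod, wells and tray.

```bash
python3 - <<'E'
from h import *
W=np.load('w2.npy')
p=W[(W[...,2]>.184)&(W[...,2]<.2)&(abs(W[...,0]-.42)<.03)];print('rod',len(p),p.mean(0),cv2.minEnclosingCircle(p[:,:2].astype(np.float32)))
p=W[(W[...,2]>.13)&(W[...,2]<.146)&(abs(W[...,0]-.42)<.06)&(abs(W[...,1]-.047)<.04)];print('arm',p.min(0),p.max(0),np.median(p[:,2]))
m=(W[...,2]>.02)&(W[...,2]<.035)&(W[...,0]>.38)&(W[...,0]<.66)&(W[...,1]>.2)
p=W[m];print('tray',np.percentile(p,[.5,99.5],axis=0).round(3).tolist(),cv2.minAreaRect(p[:,:2].astype(np.float32)))
m=(W[...,2]>-.002)&(W[...,2]<.008)&(W[...,0]>.42)&(W[...,0]<.62)&(W[...,1]>.24)&(W[...,1]<.46)
W=np.load('w1.npy')
m=(W[...,2]>.006)&(W[...,2]<.022)&(W[...,0]>.35)&(W[...,0]<.66)&(W[...,1]>-.46)&(W[...,1]<-.2)
n,l,st,_=cv2.connectedComponentsWithStats(m.astype(np.uint8))
for i in range(1,n):
    if st[i,4]>100:
        p=W[l==i];c,r=cv2.minEnclosingCircle(p[:,:2].astype(np.float32));print('well',len(p),np.round(c,4),round(r,4),p[:,2].mean().round(4))
m=(W[...,2]>.026)&(W[...,2]<.037)&(W[...,0]>.37)&(W[...,0]<.62)&(W[...,1]>-.48)&(W[...,1]<-.2); p=W[m]
print('car',np.percentile(p,[.5,99.5],axis=0).round(3).tolist())
E
```

```text
rod 360 [0.42272262 0.04693794 0.19116511] ((0.42188411951065063, 0.047039080411195755), 0.01071926113218069)
arm [0.40205819 0.02660925 0.13292495] [0.47956127 0.06682191 0.14565857] 0.13934602315732347
tray [[0.384, 0.205, 0.02], [0.612, 0.47, 0.032]] ((0.49659717082977295, 0.3360104560852051), (0.2728863060474396, 0.23129846155643463), 89.73584747314453)
well 341 [ 0.5852 -0.3488] 0.0382 0.0194
well 1793 [ 0.5339 -0.3986] 0.0351 0.0116
well 1757 [ 0.5299 -0.3022] 0.0351 0.0117
well 1515 [ 0.4372 -0.4026] 0.0349 0.0117
well 1148 [ 0.4333 -0.3059] 0.035 0.0117
well 242 [ 0.3713 -0.2216] 0.0232 0.0128
well 226 [ 0.378  -0.3573] 0.0349 0.0193
car [[0.386, -0.453, 0.027], [0.586, -0.251, 0.033]]
```

```bash
echo '[{"trans": [0.015,-0.004,0.02]},{"trans": [0,0,0.045]},{"trans": [0,0,0.045]},{"trans": [0,0,0.03]},{},{}]' | python3 drive.py
python3 - <<'E'
from h import *
W=np.load('top0.npy')
for z0,z1 in((.001,.006),(.018,.036)):
    m=(W[...,2]>z0)&(W[...,2]<z1)&(W[...,0]>.38)&(W[...,0]<.67)&(W[...,1]>.2)&(W[...,1]<.5)
    n,l,st,_=cv2.connectedComponentsWithStats(m.astype(np.uint8)); p=W[l==1+np.argmax(st[1:,4])]
    print(len(p),cv2.minAreaRect(p[:,:2].astype(np.float32)),np.percentile(p,[1,99],axis=0).round(3).tolist())
E
```

```text
time_s: 3.45
eef_pos: [0.4233, 0.0475, 0.1663]
tool_rot: [1.0, -0.002, 0.001, 0.0]
wrist_force: [0.8, -0.3, -0.2]
opening: 0.0601
grasp_force: 0.0
2273 ((0.505299985408783, 0.3684987723827362), (0.19335955381393433, 0.19087359309196472), 0.6846804618835449) [[0.41, 0.275, 0.001], [0.6, 0.462, 0.006]]
949 ((0.5043318867683411, 0.3654567301273346), (0.21486321091651917, 0.21614396572113037), 0.32386514544487) [[0.397, 0.258, 0.019], [0.611, 0.472, 0.035]]
```

```bash
echo '[{"trans": [-0.001,0,0.0155]},{}]' | python3 drive.py && echo '[{},{},{},{},{},{}]' | python3 drive.py 0.0 25 && echo '[{"trans": [0,0,-0.03]},{"trans": [0,0,-0.05]},{"trans": [0,0,-0.05]},{"trans": [0,0,-0.02]},{},{}]' | python3 drive.py
```

```text
time_s: 3.7
eef_pos: [0.4217, 0.0481, 0.1507]
tool_rot: [1.0, -0.001, 0.001, 0.0]
wrist_force: [-0.4, 0.4, 0.2]
opening: 0.06
grasp_force: 0.0
time_s: 4.45
eef_pos: [0.4214, 0.0484, 0.1501]
tool_rot: [1.0, -0.001, 0.0, 0.0]
wrist_force: [0.3, -0.9, 2.2]
opening: 0.0197
grasp_force: 25.0
time_s: 5.2
eef_pos: [0.4203, 0.0483, 0.2987]
tool_rot: [1.0, -0.001, -0.001, 0.0]
wrist_force: [-0.4, 0.6, -1.7]
opening: 0.0198
grasp_force: 25.0
```

```bash
echo '[{"trans": [0.05,-0.033,0]},{"trans": [0.05,-0.033,0]},{"trans": [0.05,-0.033,0]},{"trans": [0.048,-0.032,0.02]},{"trans": [0,0,0.05]},{},{}]' | python3 drive.py
python3 - <<'E'
from h import *
im,d,W=cloud('scene'); adapters(W,xr=(.55,.7),yr=(-.25,.25)); cv2.imwrite('pics/s1.png',cv2.resize(im[150:290,200:400],None,fx=4,fy=4,interpolation=cv2.INTER_CUBIC))
E
```

```text
time_s: 6.08
eef_pos: [0.6195, 0.1788, 0.2304]
tool_rot: [1.0, -0.001, -0.0, 0.0]
wrist_force: [-0.3, 0.1, -1.3]
opening: 0.0194
grasp_force: 25.0
comp 157 mean [ 0.5987 -0.1715  0.0782] mec [ 0.6002 -0.1746] 0.0284
comp 163 mean [ 0.6091 -0.0587  0.0784] mec [ 0.6116 -0.0598] 0.0273
comp 190 mean [0.5898 0.0606 0.0786] mec [0.5907 0.0596] 0.0262
comp 214 mean [0.6138 0.1812 0.0785] mec [0.6157 0.1792] 0.0269
```

View pics/s1.png

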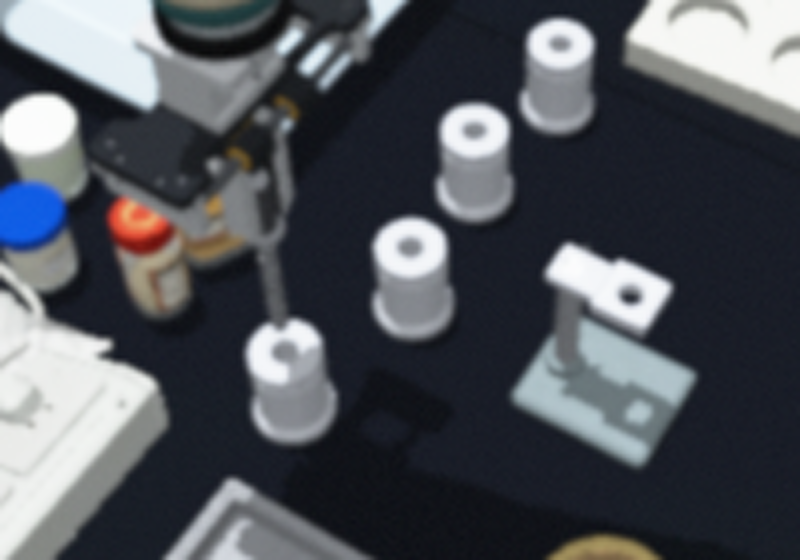

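The scene view shows the rod tip just above adapter 1's bore (crop 280,325) with the row unchanged. I'm lowering the grip to 10 N so that slip caps the pressing force, then descending.

```bash
echo '[{"trans": [0,0,0.015]},{"trans": [0,0,0.015]},{"trans": [0,0,0.015]},{},{}]' | python3 drive.py - 10; echo '[{"trans": [0,0,0.004]},{"trans": [0,0,0.004]},{"trans": [0,0,0.002]},{"trans": [0,0,0.002]},{"trans": [0,0,0.002]},{}]' | python3 drive.py
```

```text
time_s: 6.75
eef_pos: [0.6197, 0.1793, 0.185]
tool_rot: [1.0, -0.001, 0.0, -0.0]
wrist_force: [0.1, 0.4, -0.9]
opening: 0.02
grasp_force: 10.0
time_s: 7.5
eef_pos: [0.6194, 0.1792, 0.1708]
tool_rot: [1.0, -0.001, -0.0, 0.0]
wrist_force: [0.6, -0.4, -1.7]
opening: 0.0198
grasp_force: 10.0
```

```bash
echo '[{"trans": [0,0,0.0015]},{"trans": [0,0,0.0015]},{"trans": [0,0,0.0015]},{"trans": [0,0,0.001]},{}]' | python3 drive.py
```

```text
time_s: 8.12
eef_pos: [0.6194, 0.1792, 0.1654]
tool_rot: [1.0, -0.001, -0.0, 0.0]
wrist_force: [-0.6, 0.2, -1.7]
opening: 0.0199
grasp_force: 10.0
```

```bash
echo '[{"trans": [0,0,0.004]},{"trans": [0,0,0.004]},{"trans": [0,0,0.003]},{"trans": [0,0,0.001]},{}]' | python3 drive.py; echo '[{"trans": [0,0,0.001]},{"trans": [0,0,0.001]},{}]' | python3 drive.py;echo '[{"trans": [0,0,0.001]},{"trans": [0,0,0.001]},{}]' | python3 drive.py
```

```text
time_s: 8.75
eef_pos: [0.6195, 0.1792, 0.1534]
tool_rot: [1.0, -0.001, -0.0, 0.0]
wrist_force: [-0.4, -0.6, -1.6]
opening: 0.0198
grasp_force: 10.0
time_s: 9.12
eef_pos: [0.6194, 0.1792, 0.1514]
tool_rot: [1.0, -0.001, -0.0, 0.0]
wrist_force: [0.1, 0.3, -1.4]
opening: 0.02
grasp_force: 10.0
time_s: 9.5
eef_pos: [0.6194, 0.1792, 0.1494]
tool_rot: [1.0, -0.001, -0.0, 0.0]
wrist_force: [-0.7, -0.2, -1.5]
opening: 0.0196
grasp_force: 10.0
```

```bash
for i in 1 2; do echo '[{"trans": [0,0,0.001]},{}]' | python3 drive.py | egrep 'pos|wrist'; done
```

```text
eef_pos: [0.6194, 0.1792, 0.1484]
wrist_force: [0.6, 0.0, -2.4]
eef_pos: [0.6194, 0.1792, 0.1474]
wrist_force: [-0.1, 0.9, -1.5]
```

```bash
for i in 1 2; do echo '[{"trans": [0,0,0.001]},{"trans": [0,0,0.001]},{}]' | python3 drive.py | egrep 'pos|wrist'; done; echo '[{"trans": [0,0,0.002]},{"trans": [0,0,0.002]},{"trans": [0,0,0.002]},{}]' | python3 drive.py| egrep 'pos|wrist'
```

```text
eef_pos: [0.6194, 0.1792, 0.1454]
wrist_force: [0.2, -0.5, -1.8]
eef_pos: [0.6194, 0.1792, 0.1434]
wrist_force: [-1.1, 0.4, -1.6]
eef_pos: [0.6193, 0.1792, 0.1372]
wrist_force: [1.1, 0.4, -1.2]
```

```bash
for i in 1 2; do echo '[{"trans": [0,0,0.001]},{"trans": [0,0,0.001]},{}]' | python3 drive.py | egrep 'pos|wrist'; done;  echo '[{"trans": [0,0,0.001]},{}]' | python3 drive.py| egrep 'pos|wrist'
```

```text
eef_pos: [0.6194, 0.1792, 0.1354]
wrist_force: [-0.1, 0.8, -1.4]
eef_pos: [0.6194, 0.1792, 0.1334]
wrist_force: [0.9, -0.4, -1.7]
eef_pos: [0.6194, 0.1792, 0.1324]
wrist_force: [-0.5, -0.1, -0.9]
```

```bash
for i in 1 2; do echo '[{"trans": [0,0,0.001]},{},{}]' | python3 drive.py | egrep 'pos|wrist'; done; python3 - <<'E'
from h import *
im,d,W=cloud('scene'); cv2.imwrite('pics/s2.png',cv2.resize(im[190:270,240:340],None,fx=6,fy=6,interpolation=cv2.INTER_CUBIC))
E
```

```text
eef_pos: [0.6198, 0.1793, 0.132]
wrist_force: [-1.0, -1.0, 4.0]
eef_pos: [0.6205, 0.1794, 0.1318]
wrist_force: [-0.8, -0.6, 7.3]
```

View pics/s2.png

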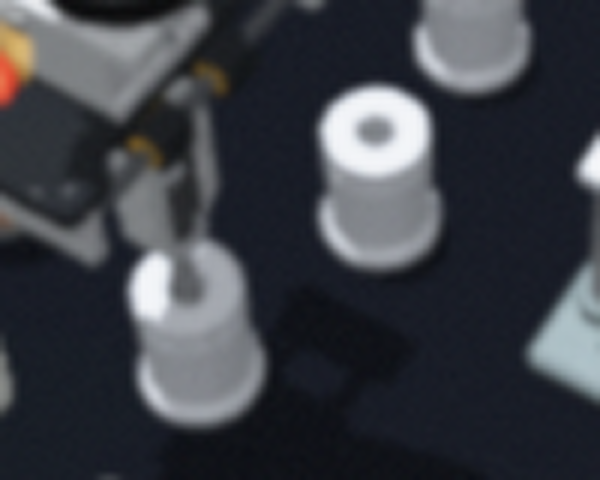

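Adapter 1 (lit side at crop px (190,330)) has the rod deep in its bore. Contact came at TCP 0.132, so the tip is about 8 mm up: the cushion is missing and it goes to the tray. I'll hold for 0.75 s, withdraw, and go to adapter 2.

```bash
echo '[{},{},{},{},{},{},{}]' | python3 drive.py|egrep 'time|pos|wrist'; echo '[{"trans": [0,0,-0.01]},{"trans": [0,0,-0.03]},{"trans": [0,0,-0.03]},{"trans": [0,0,-0.03]},{},{"trans": [-0.013,0.06,0]},{"trans": [-0.013,0.06,0]},{},{}]' | python3 drive.py
python3 - <<'E'
from h import *
im,d,W=cloud('top'); adapters(W,xr=(.5,.7),yr=(-.25,.25))
im,d,W=cloud('scene'); adapters(W,xr=(.5,.7),yr=(-.25,.25))
E
```

```text
time_s: 13.92
eef_pos: [0.6205, 0.1794, 0.1318]
wrist_force: [-0.7, -0.6, 7.3]
time_s: 15.05
eef_pos: [0.5927, 0.0596, 0.2293]
tool_rot: [1.0, -0.001, -0.001, -0.0]
wrist_force: [-0.3, 0.6, -1.2]
opening: 0.0202
grasp_force: 10.0
comp 125 mean [0.6118 0.183  0.0797] mec [0.6191 0.1786] 0.0264
comp 190 mean [ 0.6128 -0.06    0.0793] mec [ 0.6132 -0.0597] 0.0259
comp 196 mean [ 0.6035 -0.1734  0.0794] mec [ 0.6044 -0.1741] 0.0264
comp 150 mean [ 0.5991 -0.1717  0.0786] mec [ 0.6003 -0.1736] 0.0273
comp 164 mean [ 0.6091 -0.0588  0.0783] mec [ 0.6095 -0.0605] 0.0281
comp 190 mean [0.5887 0.062  0.0786] mec [0.591  0.0604] 0.0269
comp 229 mean [0.6144 0.1804 0.0783] mec [0.6159 0.1785] 0.0277
```

```bash
echo '[{"trans": [0.001,0.001,0.015]},{"trans": [0,0,0.02]},{"trans": [0,0,0.015]},{"trans": [0,0,0.004]},{"trans": [0,0,0.002]},{}]' | python3 drive.py|egrep 'pos|wrist'; for i in 1 2; do echo '[{"trans": [0,0,0.001]},{},{}]' | python3 drive.py | egrep 'pos|wrist'; done
```

```text
eef_pos: [0.5947, 0.0584, 0.1749]
wrist_force: [-0.3, -0.3, -0.8]
eef_pos: [0.5944, 0.0582, 0.1737]
wrist_force: [-0.3, 0.1, -2.2]
eef_pos: [0.5943, 0.0583, 0.1725]
wrist_force: [0.2, -0.4, -1.2]
```

```bash
for i in 1 2 ; do echo '[{"trans": [0,0,0.001]},{},{}]' | python3 drive.py | egrep 'pos|wrist'; done
```

```text
eef_pos: [0.5943, 0.0583, 0.1715]
wrist_force: [0.5, -0.1, -1.5]
eef_pos: [0.5943, 0.0583, 0.1705]
wrist_force: [1.1, 0.1, -2.8]
```

```bash
for i in 1 2 ; do echo '[{"trans": [0,0,0.001]},{},{}]' | python3 drive.py | egrep 'pos|wrist'; done;echo '[{"trans": [0,0,0.0007]},{},{}]' | python3 drive.py | egrep 'pos|wrist'
```

```text
eef_pos: [0.5943, 0.0582, 0.1695]
wrist_force: [0.5, -0.0, -0.8]
eef_pos: [0.5943, 0.0583, 0.1685]
wrist_force: [0.1, -1.0, -1.0]
eef_pos: [0.5943, 0.0583, 0.1678]
wrist_force: [1.5, 0.2, -1.2]
```

```bash
echo '[{"trans": [0,0,0.0007]},{},{}]' | python3 drive.py | egrep 'pos|wrist'
```

```text
eef_pos: [0.5946, 0.0583, 0.1675]
wrist_force: [0.5, 0.1, 3.4]
```

Contact at TCP 0.1676, 36 mm above the "none" level, so adapter 2 has a doubled cushion and goes to the tray. I'll hold, withdraw, and go to adapter 3.

```bash
echo '[{"trans": [0,0,0.0003]},{},{},{},{},{},{}]' | python3 drive.py|egrep 'time|pos|wrist'; echo '[{"trans": [0,0,-0.01]},{"trans": [0,0,-0.03]},{"trans": [0,0,-0.022]},{},{"trans": [0.0095,0.059,0]},{"trans": [0.0095,0.059,0]},{},{}]' | python3 drive.py
python3 - <<'E'
from h import *
im,d,W=cloud('top'); adapters(W,xr=(.5,.7),yr=(-.25,.25))
im,d,W=cloud('scene'); adapters(W,xr=(.5,.7),yr=(-.25,.25))
E
```

```text
time_s: 19.77
eef_pos: [0.5948, 0.0583, 0.1675]
wrist_force: [-0.3, -0.5, 5.8]
time_s: 20.78
eef_pos: [0.6124, -0.0592, 0.2275]
tool_rot: [1.0, -0.001, -0.001, -0.001]
wrist_force: [0.1, 1.6, -1.1]
opening: 0.0196
grasp_force: 10.0
comp 194 mean [0.6184 0.1791 0.0792] mec [0.6186 0.1791] 0.026
comp 194 mean [0.5936 0.0585 0.0794] mec [0.5941 0.0583] 0.0258
comp 156 mean [ 0.599  -0.172   0.0781] mec [ 0.5995 -0.1731] 0.028
comp 153 mean [ 0.6084 -0.0573  0.0786] mec [ 0.61   -0.0598] 0.0266
comp 196 mean [0.5897 0.0605 0.0786] mec [0.5903 0.0596] 0.0264
comp 224 mean [0.6149 0.1801 0.0784] mec [0.6164 0.1801] 0.0271
```

```bash
echo '[{"trans": [0.0005,0.001,0.015]},{"trans": [0,0,0.02]},{"trans": [0,0,0.015]},{"trans": [0,0,0.004]},{"trans": [0,0,0.002]},{}]' | python3 drive.py|egrep 'pos|wrist'; echo '[{"trans": [0,0,0.001]},{"trans": [0,0,0.001]},{}]' | python3 drive.py | egrep 'pos|wrist'
```

```text
eef_pos: [0.614, -0.0608, 0.1732]
wrist_force: [0.0, -0.0, -1.5]
eef_pos: [0.6137, -0.0608, 0.1709]
wrist_force: [-0.1, -0.5, -1.4]
```

```bash
for i in 1 2 3; do echo '[{"trans": [0,0,0.001]},{}]' | python3 drive.py | egrep 'pos|wrist'; done
```

```text
eef_pos: [0.6136, -0.0608, 0.1697]
wrist_force: [-0.1, 0.2, -2.6]
eef_pos: [0.6136, -0.0607, 0.1687]
wrist_force: [0.2, 0.4, -1.5]
eef_pos: [0.6136, -0.0607, 0.1677]
wrist_force: [-0.9, 0.0, -1.9]
```

```bash
for i in 1 2; do echo '[{"trans": [0,0,0.001]},{}]' | python3 drive.py | egrep 'pos|wrist'; done
```

```text
eef_pos: [0.6136, -0.0607, 0.1667]
wrist_force: [0.2, -0.2, -1.9]
eef_pos: [0.6136, -0.0608, 0.1657]
wrist_force: [-0.9, 0.3, -1.6]
```

Not doubled. Next check is the one-cushion level, at about TCP 0.150.

```bash
echo '[{"trans": [0,0,0.004]},{"trans": [0,0,0.004]},{"trans": [0,0,0.004]},{"trans": [0,0,0.001]},{}]' | python3 drive.py | egrep 'pos|wrist'; echo '[{"trans": [0,0,0.001]},{}]' | python3 drive.py | egrep 'pos|wrist'
```

```text
eef_pos: [0.6136, -0.0608, 0.1527]
wrist_force: [-0.6, 0.4, -1.9]
eef_pos: [0.6137, -0.0607, 0.1518]
wrist_force: [0.5, -0.4, -1.5]
```

```bash
echo '[{"trans": [0,0,0.001]},{},{}]' | python3 drive.py | egrep 'pos|wrist';  echo '[{"trans": [0,0,0.0008]},{},{}]' | python3 drive.py | egrep 'pos|wrist'
```

```text
eef_pos: [0.6137, -0.0608, 0.1508]
wrist_force: [0.4, 0.6, -1.1]
eef_pos: [0.6137, -0.0608, 0.15]
wrist_force: [0.0, 0.1, -2.1]
```

```bash
echo '[{"trans": [0,0,0.0008]},{},{}]' | python3 drive.py | egrep 'pos|wrist'
```

```text
eef_pos: [0.6137, -0.0608, 0.1492]
wrist_force: [0.1, 1.2, -2.4]
```

```bash
echo '[{"trans": [0,0,0.0008]},{},{}]' | python3 drive.py | egrep 'pos|wrist'
```

```text
eef_pos: [0.6137, -0.0608, 0.1484]
wrist_force: [0.9, 0.3, -1.5]
```

```bash
for i in 1 2; do echo '[{"trans": [0,0,0.001]},{}]' | python3 drive.py | egrep 'pos|wrist'; done; echo '[{"trans": [0,0,0.003]},{"trans": [0,0,0.003]},{"trans": [0,0,0.003]},{"trans": [0,0,0.003]},{}]' | python3 drive.py | egrep 'pos|wrist'; echo '[{"trans": [0,0,0.001]},{}]' | python3 drive.py | egrep 'pos|wrist'
```

```text
eef_pos: [0.6136, -0.0608, 0.1473]
wrist_force: [0.3, -0.4, -0.7]
eef_pos: [0.6136, -0.0607, 0.1463]
wrist_force: [0.2, 0.2, -1.0]
eef_pos: [0.6134, -0.0607, 0.134]
wrist_force: [0.3, -0.2, -1.2]
eef_pos: [0.6137, -0.0607, 0.1334]
wrist_force: [0.4, -0.1, -2.5]
```

```bash
 echo '[{"trans": [0,0,0.001]},{},{}]' | python3 drive.py | egrep 'pos|wrist';echo '[{"trans": [0,0,0.0007]},{},{}]' | python3 drive.py | egrep 'pos|wrist'
```

```text
eef_pos: [0.6137, -0.0608, 0.1324]
wrist_force: [0.2, 0.7, -2.6]
eef_pos: [0.6139, -0.0608, 0.132]
wrist_force: [-0.8, 0.3, 1.0]
```

Contact at TCP 0.132, so adapter 3 has no cushion and goes to the tray. I'll hold, then go on to adapter 4.

```bash
echo '[{"trans": [0,0,0.0006]},{},{},{},{},{},{},{}]' | python3 drive.py|egrep 'time|pos|wrist'; echo '[{"trans": [0,0,-0.01]},{"trans": [0,0,-0.03]},{"trans": [0,0,-0.03]},{"trans": [0,0,-0.026]},{},{"trans": [-0.005,0.057,0]},{"trans": [-0.005,0.057,0]},{},{}]' | python3 drive.py
python3 - <<'E'
from h import *
im,d,W=cloud('top'); adapters(W,xr=(.5,.7),yr=(-.25,.25))
im,d,W=cloud('scene'); adapters(W,xr=(.5,.7),yr=(-.25,.25))
E
```

```text
time_s: 28.75
eef_pos: [0.6142, -0.0608, 0.1319]
wrist_force: [-1.2, 0.1, 6.0]
time_s: 29.88
eef_pos: [0.6028, -0.1741, 0.2257]
tool_rot: [1.0, -0.001, -0.001, -0.001]
wrist_force: [0.5, 0.7, -1.6]
opening: 0.0199
grasp_force: 10.0
comp 194 mean [0.6183 0.1791 0.0791] mec [0.6191 0.1792] 0.0262
comp 189 mean [ 0.6132 -0.0599  0.0796] mec [ 0.6132 -0.0602] 0.0257
comp 194 mean [0.5931 0.0584 0.0795] mec [0.5939 0.0583] 0.0262
comp 172 mean [ 0.6015 -0.1716  0.0796] mec [ 0.6032 -0.1736] 0.0259
comp 146 mean [ 0.5985 -0.1714  0.0782] mec [ 0.5994 -0.1739] 0.0279
comp 167 mean [ 0.6088 -0.0583  0.0787] mec [ 0.6105 -0.0591] 0.0268
comp 202 mean [0.5895 0.0604 0.0782] mec [0.5894 0.0588] 0.0269
comp 222 mean [0.6146 0.1801 0.0785] mec [0.616  0.1787] 0.0266
```

```bash
echo '[{"trans": [0,0,0.015]},{"trans": [0,0,0.02]},{"trans": [0,0,0.015]},{"trans": [0,0,0.003]},{"trans": [0,0,0.001]},{}]' | python3 drive.py|egrep 'pos|wrist'; echo '[{"trans": [0,0,0.001]},{"trans": [0,0,0.001]},{}]' | python3 drive.py | egrep 'pos|wrist'
```

```text
eef_pos: [0.604, -0.1748, 0.1737]
wrist_force: [-0.0, -0.4, -2.8]
eef_pos: [0.6035, -0.1748, 0.1711]
wrist_force: [0.7, 0.4, -1.5]
```

```bash
echo '[{"trans": [0,0,0.001]},{},{}]' | python3 drive.py | egrep 'pos|wrist'
```

```text
eef_pos: [0.6035, -0.1747, 0.1701]
wrist_force: [-0.4, 0.9, -1.6]
```

```bash
echo '[{"trans": [0,0,0.0008]},{},{}]' | python3 drive.py | egrep 'pos|wrist'
```

```text
eef_pos: [0.6035, -0.1747, 0.1693]
wrist_force: [-0.3, -0.1, -1.9]
```

```bash
echo '[{"trans": [0,0,0.0008]},{},{}]' | python3 drive.py | egrep 'pos|wrist'
```

```text
eef_pos: [0.6035, -0.1747, 0.1685]
wrist_force: [-0.3, -0.4, -1.9]
```

```bash
echo '[{"trans": [0,0,0.0008]},{},{}]' | python3 drive.py | egrep 'pos|wrist'
```

```text
eef_pos: [0.6036, -0.1747, 0.1677]
wrist_force: [-1.3, 1.2, -1.4]
```

```bash
echo '[{"trans": [0,0,0.0008]},{},{}]' | python3 drive.py | egrep 'pos|wrist'
```

```text
eef_pos: [0.6039, -0.1748, 0.1675]
wrist_force: [-0.1, 0.2, 5.1]
```

```bash
echo '[{"trans": [0,0,0.0006]},{},{}]' | python3 drive.py | egrep 'pos|wrist'
```

```text
eef_pos: [0.6043, -0.1749, 0.1674]
wrist_force: [-1.1, 0.2, 8.1]
```

Adapter 4 also touches at the doubled level, so all four go to the tray. I'll hold, lift out, and carry the rod back over the stand.

```bash
echo '[{},{},{},{},{},{},{}]' | python3 drive.py|egrep 'time|pos|wrist'; echo '[{"trans": [0,0,-0.02]},{"trans": [0,0,-0.04]},{"trans": [0,0,-0.04]},{"trans": [0,0,-0.035]},{},{"trans": [-0.0366,-0.0446,0]},{"trans": [-0.0366,-0.0446,0]},{"trans": [-0.0366,-0.0446,0]},{"trans": [-0.0366,-0.0446,0]},{"trans": [-0.0366,-0.0446,0]},{},{}]' | python3 drive.py
```

```text
time_s: 34.22
eef_pos: [0.6043, -0.1748, 0.1674]
wrist_force: [-0.6, 0.8, 7.4]
time_s: 35.72
eef_pos: [0.4205, 0.0478, 0.3003]
tool_rot: [1.0, -0.001, -0.001, 0.0]
wrist_force: [-0.8, 0.2, -1.4]
opening: 0.02
grasp_force: 10.0
```

```bash
echo '[{"trans": [0.001,-0.0005,0.02]},{"trans": [0,0,0.012]},{"trans": [0,0,0.006]},{"trans": [0,0,0.006]},{"trans": [0,0,0.006]},{}]' | python3 drive.py; echo '[{"trans": [0,0,0.02]},{"trans": [0,0,0.03]},{"trans": [0,0,0.03]},{"trans": [0,0,0.015]},{},{}]' | python3 drive.py
```

```text
time_s: 36.48
eef_pos: [0.4216, 0.0489, 0.251]
tool_rot: [1.0, -0.001, -0.0, 0.0]
wrist_force: [0.4, 0.5, -1.7]
opening: 0.0199
grasp_force: 10.0
time_s: 37.22
eef_pos: [0.4225, 0.0491, 0.157]
tool_rot: [1.0, -0.001, 0.001, -0.0]
wrist_force: [-0.2, -0.3, -1.4]
opening: 0.02
grasp_force: 10.0
```

```bash
echo '[{"trans": [0,0,0.003]},{"trans": [0,0,0.002]},{"trans": [0,0,0.001]},{"trans": [0,0,0.0007]},{}]' | python3 drive.py|egrep 'pos|wrist'; echo '[{},{},{},{}]' | python3 drive.py 0.06 |egrep 'pos|open'; echo '[{"trans": [0,0,-0.03]},{"trans": [0,0,-0.05]},{"trans": [0,0,-0.05]},{"trans": [0,0,-0.02]},{}]' | python3 drive.py 0.08|egrep 'pos|open|time'
python3 - <<'E'
from h import *
im,d,W=cloud('wrist')
p=W[(W[...,2]>.184)&(W[...,2]<.2)&(abs(W[...,0]-.42)<.03)];print('rod',len(p),p.mean(0),cv2.minEnclosingCircle(p[:,:2].astype(np.float32)))
adapters(W,xr=(.4,.7),yr=(-.3,.25)); cv2.imwrite('pics/w3.png',im)
im,d,W=cloud('top'); adapters(W,xr=(.5,.7),yr=(-.25,.25))
E
```

```text
eef_pos: [0.4218, 0.049, 0.15]
wrist_force: [-2.0, -0.3, 4.6]
eef_pos: [0.4218, 0.049, 0.1495]
opening: 0.0565
time_s: 38.98
eef_pos: [0.4227, 0.0491, 0.3007]
opening: 0.0801
rod 358 [0.42352759 0.04825803 0.19121892] ((0.42265424132347107, 0.048210930079221725), 0.010741617530584335)
comp 1075 mean [0.6107 0.1774 0.0787] mec [0.619  0.1785] 0.026
comp 1252 mean [ 0.6081 -0.0597  0.0789] mec [ 0.6134 -0.0608] 0.0263
comp 1592 mean [ 0.6025 -0.1727  0.0789] mec [ 0.603  -0.1742] 0.0267
comp 1480 mean [0.594  0.0581 0.0791] mec [0.5943 0.0582] 0.0261
comp 193 mean [0.618  0.1787 0.0796] mec [0.6186 0.1791] 0.0262
comp 190 mean [ 0.6131 -0.0599  0.0795] mec [ 0.6135 -0.0601] 0.0258
comp 137 mean [0.5994 0.0614 0.0795] mec [0.5945 0.0587] 0.026
comp 196 mean [ 0.6035 -0.1734  0.0795] mec [ 0.6041 -0.1738] 0.0262
```

View pics/w3.png

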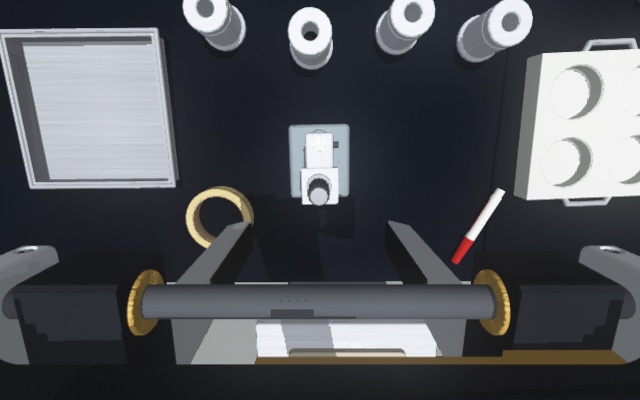

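The rod hangs in its stand again at (0.4227, 0.0482), 1.4 mm from where it started, with its top at the original height. The four adapters have not moved. Next I pick adapter 1 at (0.619, 0.179).

```bash
echo '[{"trans": [0.049,-0.0325,0]},{"trans": [0.049,-0.0325,0]},{"trans": [0.049,-0.0325,0]},{"trans": [0.049,-0.0325,0]},{"trans": [0,0,0.05]},{"trans": [0,0,0.05]},{"trans": [0,0,0.05]},{"trans": [0,0,0.05]},{},{}]' | python3 drive.py
```

```text
time_s: 40.33
eef_pos: [0.6185, 0.1791, 0.1002]
tool_rot: [1.0, -0.001, 0.0, -0.0]
wrist_force: [1.2, 0.2, 0.0]
opening: 0.0802
grasp_force: 0.0
```

```bash
echo '[{"trans": [0,0,0.03]},{"trans": [0,0,0.025]},{"trans": [0,0,0.009]},{},{}]' | python3 drive.py|egrep 'pos|wrist'; echo '[{},{},{},{},{}]' | python3 drive.py 0.0 25|egrep 'pos|open|grasp'; echo '[{"trans": [0,0,-0.02]},{"trans": [0,0,-0.04]},{"trans": [0,0,-0.04]},{},{"trans": [-0.0165,-0.0588,0]},{"trans": [-0.0165,-0.0588,0]},{"trans": [-0.0165,-0.0588,0]},{"trans": [-0.0165,-0.0588,0]},{},{}]' | python3 drive.py
```

```text
eef_pos: [0.6192, 0.1792, 0.0372]
wrist_force: [0.8, -1.1, 0.5]
eef_pos: [0.6181, 0.1791, 0.0358]
opening: 0.0522
grasp_force: 25.0
time_s: 42.82
eef_pos: [0.5515, 0.4129, 0.1341]
tool_rot: [1.0, -0.0, -0.001, 0.001]
wrist_force: [0.9, -0.8, -2.8]
opening: 0.0527
grasp_force: 25.0
```

```bash
echo '[{"trans": [0,0,0.04]},{"trans": [0,0,0.035]},{"trans": [0,0,0.01]},{"trans": [0,0,0.006]},{"trans": [0,0,0.002]},{"trans": [0,0,0.001]},{"trans": [0,0,0.0005]},{}]' | python3 drive.py|egrep 'pos|wrist'; echo '[{},{},{}]' | python3 drive.py 0.07|egrep 'pos|open|wrist'; echo '[{"trans": [0,0,-0.03]},{"trans": [0,0,-0.05]},{"trans": [0,0,-0.05]},{"trans": [0.0135,0.06,0]},{"trans": [0.0135,0.06,0]},{"trans": [0,0.06,0]},{"trans": [0,0.06,0]},{"trans": [0,0.06,0]},{"trans": [0.0135,0.055,0]},{},{}]' | python3 drive.py 0.08
```

```text
eef_pos: [0.5524, 0.4142, 0.0415]
wrist_force: [-0.6, 0.1, -2.0]
eef_pos: [0.5525, 0.4142, 0.0414]
wrist_force: [0.5, -0.7, 0.1]
opening: 0.07
time_s: 45.58
eef_pos: [0.5923, 0.0596, 0.1712]
tool_rot: [1.0, -0.001, 0.0, -0.0]
wrist_force: [0.1, 0.5, 0.3]
opening: 0.08
grasp_force: 0.0
```

```bash
python3 - <<'E'
from h import *
im,d,W=cloud('top'); adapters(W,xr=(.4,.7),yr=(-.25,.47))
im,d,W=cloud('scene'); adapters(W,xr=(.4,.7),yr=(-.25,.47))
E
```

```text
comp 180 mean [ 0.613  -0.0609  0.0796] mec [ 0.6135 -0.0597] 0.026
comp 199 mean [ 0.6034 -0.1732  0.0794] mec [ 0.604  -0.1733] 0.0262
comp 217 mean [0.552  0.4117 0.0823] mec [0.5523 0.4138] 0.0266
comp 151 mean [ 0.5992 -0.1722  0.0784] mec [ 0.6019 -0.174 ] 0.0281
comp 144 mean [ 0.6064 -0.0591  0.0784] mec [ 0.6099 -0.0591] 0.0268
comp 191 mean [0.5894 0.0602 0.0785] mec [0.5902 0.0579] 0.027
comp 333 mean [0.5489 0.4144 0.0813] mec [0.5513 0.413 ] 0.0274
```

Adapter 1 stands upright in the tray at (0.552, 0.414), rim at about 0.082. Now adapter 2.

```bash
echo '[{"trans": [0.0015,0.001,0.04]},{"trans": [0,0,0.045]},{"trans": [0,0,0.035]},{"trans": [0,0,0.015]},{},{}]' | python3 drive.py|egrep 'pos|wrist'; echo '[{},{},{},{},{}]' | python3 drive.py 0.0 25|egrep 'pos|open|grasp'; echo '[{"trans": [0,0,-0.02]},{"trans": [0,0,-0.04]},{"trans": [0,0,-0.04]},{},{"trans": [-0.0083,-0.0519,0]},{"trans": [-0.0083,-0.0519,0]},{"trans": [-0.0083,-0.0519,0]},{"trans": [-0.0083,-0.0519,0]},{"trans": [-0.0083,-0.0519,0]},{},{}]' | python3 drive.py
```

```text
eef_pos: [0.595, 0.0586, 0.0374]
wrist_force: [0.2, -0.3, 0.3]
eef_pos: [0.5941, 0.0583, 0.0365]
opening: 0.0511
grasp_force: 25.0
time_s: 48.42
eef_pos: [0.5516, 0.3161, 0.134]
tool_rot: [1.0, -0.0, -0.001, 0.002]
wrist_force: [0.0, -0.9, -3.2]
opening: 0.0514
grasp_force: 25.0
```

```bash
echo '[{"trans": [0,0,0.04]},{"trans": [0,-0.001,0.035]},{"trans": [0,0,0.01]},{"trans": [0,0,0.006]},{"trans": [0,0,0.003]},{"trans": [0,0,0.0015]},{"trans": [0,0,0.001]},{}]' | python3 drive.py|egrep 'pos|wrist'; echo '[{},{},{}]' | python3 drive.py 0.07|egrep 'pos|open|wrist'; echo '[{"trans": [0,0,-0.03]},{"trans": [0,0,-0.05]},{"trans": [0,0,-0.05]},{"trans": [0.0087,0.0539,0]},{"trans": [0.0087,0.0539,0]},{"trans": [0.0087,0.0539,0]},{"trans": [0.0087,0.0539,0]},{"trans": [0.0087,0.0539,0]},{"trans": [0.0087,0.0539,0]},{"trans": [0.0087,0.0539,0]},{},{}]' | python3 drive.py 0.08
python3 - <<'E'
from h import *
im,d,W=cloud('top'); adapters(W,xr=(.4,.7),yr=(-.25,.47))
im,d,W=cloud('scene'); adapters(W,xr=(.4,.7),yr=(-.25,.47))
E
```

```text
eef_pos: [0.5528, 0.3187, 0.04]
wrist_force: [-0.4, -0.3, -2.6]
eef_pos: [0.5529, 0.3187, 0.0399]
wrist_force: [0.7, -0.1, 0.6]
opening: 0.0698
time_s: 51.3
eef_pos: [0.613, -0.0582, 0.1696]
tool_rot: [1.0, -0.001, -0.0, -0.001]
wrist_force: [0.3, 0.1, -0.9]
opening: 0.0799
grasp_force: 0.0
comp 77 mean [ 0.6095 -0.0462  0.0796] mec [ 0.6087 -0.0501] 0.0225
comp 217 mean [0.5518 0.4119 0.0819] mec [0.5519 0.4132] 0.0266
comp 210 mean [0.552  0.3168 0.0821] mec [0.5526 0.3182] 0.0263
comp 150 mean [ 0.5988 -0.1719  0.0782] mec [ 0.599 -0.174] 0.0277
comp 163 mean [ 0.6091 -0.0586  0.0783] mec [ 0.6114 -0.0609] 0.0279
comp 297 mean [0.5484 0.319  0.0813] mec [0.549  0.3173] 0.0269
comp 334 mean [0.5489 0.4143 0.0815] mec [0.5497 0.414 ] 0.0265
```

```bash
echo '[{"trans": [0.0005,0.001,0.04]},{"trans": [0,0,0.045]},{"trans": [0,0,0.035]},{"trans": [0,0,0.014]},{},{}]' | python3 drive.py|egrep 'pos|wrist'; echo '[{},{},{},{},{}]' | python3 drive.py 0.0 25|egrep 'pos|open|grasp'; echo '[{"trans": [0,0,-0.02]},{"trans": [0,0,-0.04]},{"trans": [0,0,-0.04]},{}]' | python3 drive.py|grep pos;echo '[{"trans": [-0.01745,-0.0527,0]},{"trans": [-0.01745,-0.0527,0]},{"trans": [-0.01745,-0.0527,0]},{"trans": [-0.01745,-0.0527,0]},{"trans": [-0.01745,-0.0527,0]},{"trans": [-0.01745,-0.0527,0]},{"trans": [-0.01745,-0.0527,0]},{"trans": [-0.01745,-0.0527,0]},{"trans": [-0.01745,-0.0527,0]},{},{}]' | python3 drive.py
```

```text
eef_pos: [0.6148, -0.0594, 0.0371]
wrist_force: [0.5, -1.0, 1.0]
eef_pos: [0.6138, -0.0599, 0.036]
opening: 0.052
grasp_force: 25.0
eef_pos: [0.6157, -0.0599, 0.1381]
time_s: 54.65
eef_pos: [0.4563, 0.4132, 0.1337]
tool_rot: [1.0, -0.0, -0.001, 0.002]
wrist_force: [0.8, 0.0, -2.6]
opening: 0.0521
grasp_force: 25.0
```

```bash
echo '[{"trans": [0,0,0.04]},{"trans": [0,0,0.035]},{"trans": [0,0,0.01]},{"trans": [0,0,0.006]},{"trans": [0,0,0.003]},{"trans": [0,0,0.0015]},{"trans": [0,0,0.001]},{}]' | python3 drive.py|egrep 'pos|wrist'; echo '[{},{},{}]' | python3 drive.py 0.07|egrep 'pos|open|wrist'; echo '[{"trans": [0,0,-0.03]},{"trans": [0,0,-0.05]},{"trans": [0,0,-0.05]},{}]' | python3 drive.py 0.08|grep pos
echo '[{"trans": [0.01336,0.0535,0]},{"trans": [0.01336,0.0535,0]},{"trans": [0.01336,0.0535,0]},{"trans": [0.01336,0.0535,0]},{"trans": [0.01336,0.0535,0]},{"trans": [0.01336,0.0535,0]},{"trans": [0.01336,0.0535,0]},{"trans": [0.01336,0.0535,0]},{"trans": [0.01336,0.0535,0]},{"trans": [0.01336,0.0535,0]},{"trans": [0.01336,0.0535,0]},{}]' | python3 drive.py|grep pos
python3 - <<'E'
from h import *
im,d,W=cloud('top'); adapters(W,xr=(.4,.7),yr=(-.25,.47))
im,d,W=cloud('scene'); adapters(W,xr=(.4,.7),yr=(-.25,.47))
E
```

```text
eef_pos: [0.4572, 0.4148, 0.0394]
wrist_force: [-0.2, -0.1, -2.2]
eef_pos: [0.4573, 0.4148, 0.0393]
wrist_force: [0.4, 0.1, 0.3]
opening: 0.0699
eef_pos: [0.4593, 0.4169, 0.1736]
eef_pos: [0.6023, -0.1808, 0.1674]
comp 143 mean [ 0.5977 -0.1745  0.0791] mec [ 0.6033 -0.1733] 0.0258
comp 219 mean [0.5518 0.4117 0.0818] mec [0.5521 0.412 ] 0.0259
comp 214 mean [0.5518 0.3163 0.0823] mec [0.5522 0.3172] 0.0259
comp 223 mean [0.4564 0.4126 0.0823] mec [0.4573 0.4141] 0.027
comp 151 mean [ 0.599  -0.1721  0.0781] mec [ 0.6002 -0.174 ] 0.0283
comp 297 mean [0.5483 0.3191 0.0812] mec [0.5496 0.3175] 0.027
comp 335 mean [0.5487 0.4143 0.0812] mec [0.5495 0.4126] 0.0272
comp 357 mean [0.4527 0.4151 0.0816] mec [0.454  0.4139] 0.0263
```

```bash
echo '[{"trans": [0,0,0.03]},{"trans": [0,0,0.03]},{},{}]' | python3 drive.py|egrep 'pos|wrist'
```

```text
eef_pos: [0.604, -0.1728, 0.1099]
wrist_force: [0.4, -1.2, -0.1]
```

```bash
echo '[{"trans": [0,0.001,0.035]},{"trans": [0,0,0.025]},{"trans": [0,0,0.014]},{},{}]' | python3 drive.py|egrep 'pos|wrist'; echo '[{},{},{},{},{}]' | python3 drive.py 0.0 25|egrep 'pos|open|grasp'; echo '[{"trans": [0,0,-0.02]},{"trans": [0,0,-0.04]},{"trans": [0,0,-0.04]},{}]' | python3 drive.py|grep pos;echo '[{"trans": [-0.01633,-0.0547,0]},{"trans": [-0.01633,-0.0547,0]},{"trans": [-0.01633,-0.0547,0]},{"trans": [-0.01633,-0.0547,0]},{"trans": [-0.01633,-0.0547,0]},{"trans": [-0.01633,-0.0547,0]},{"trans": [-0.01633,-0.0547,0]},{"trans": [-0.01633,-0.0547,0]},{"trans": [-0.01633,-0.0547,0]},{},{}]' | python3 drive.py
```

```text
eef_pos: [0.6044, -0.1752, 0.0364]
wrist_force: [-0.4, -0.5, 0.1]
eef_pos: [0.6036, -0.1745, 0.0354]
opening: 0.052
grasp_force: 25.0
eef_pos: [0.6058, -0.1762, 0.1389]
time_s: 61.75
eef_pos: [0.4563, 0.3161, 0.1339]
tool_rot: [1.0, -0.0, -0.001, 0.001]
wrist_force: [0.5, -0.9, -3.7]
opening: 0.0517
grasp_force: 25.0
```

```bash
echo '[{"trans": [0,-0.001,0.04]},{"trans": [0,0,0.035]},{"trans": [0,0,0.01]},{"trans": [0,0,0.006]},{"trans": [0,0,0.003]},{"trans": [0,0,0.0015]},{"trans": [0,0,0.001]},{}]' | python3 drive.py|egrep 'pos|wrist'; echo '[{},{},{}]' | python3 drive.py 0.07|egrep 'pos|open|wrist'; echo '[{"trans": [0,0,-0.03]},{"trans": [0,0,-0.05]},{"trans": [0,0,-0.06]},{"trans": [0,0,-0.06]},{"trans": [0,0,-0.04]},{},{"trans": [0,0.06,0]},{"trans": [0,0.06,0]},{"trans": [0,0.06,0]},{},{},{}]' | python3 drive.py
python3 - <<'E'
from h import *
im,d,W=cloud('top'); adapters(W,xr=(.4,.7),yr=(-.25,.47));cv2.imwrite('pics/t9.png',im)
im,d,W=cloud('scene'); adapters(W,xr=(.4,.7),yr=(-.25,.47))
W=cloud('wrist')[2];p=W[(W[...,2]>.184)&(W[...,2]<.2)&(abs(W[...,0]-.42)<.03)&(abs(W[...,1]-.047)<.03)]
if len(p): print('rod',len(p),p.mean(0))
E
```

```text
eef_pos: [0.4571, 0.3186, 0.0389]
wrist_force: [-0.1, 0.5, -4.3]
eef_pos: [0.4572, 0.3186, 0.0389]
wrist_force: [0.1, -0.6, 0.2]
opening: 0.0698
time_s: 64.62
eef_pos: [0.4564, 0.1402, 0.2781]
tool_rot: [1.0, 0.001, -0.0, -0.0]
wrist_force: [0.4, 0.5, 0.3]
opening: 0.0699
grasp_force: 0.0
comp 216 mean [0.5518 0.4119 0.082 ] mec [0.5517 0.4126] 0.0266
comp 223 mean [0.4564 0.4128 0.082 ] mec [0.4576 0.4128] 0.0272
comp 112 mean [0.4508 0.3274 0.0822] mec [0.4553 0.3199] 0.0259
comp 294 mean [0.5484 0.3191 0.0811] mec [0.5487 0.3173] 0.0273
comp 310 mean [0.4529 0.3192 0.0816] mec [0.4546 0.3181] 0.0266
comp 335 mean [0.5489 0.4143 0.0813] mec [0.5503 0.4133] 0.0264
comp 359 mean [0.4528 0.415  0.0816] mec [0.4542 0.414 ] 0.0263
rod 350 [0.42513659 0.04869825 0.1911289 ]
```

View pics/t9.png

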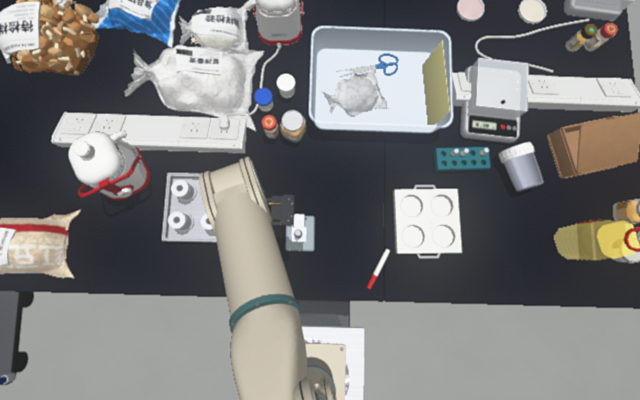

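The top view shows adapters in the tray (px 181,188 and 178,220; the other two are under the arm but seen by the scene camera). The rod hangs at (298,232) and the jars have not moved. Handing in.

```bash
python3 -c "
from plant import robot
print(robot.hand_in())"
```

```text
the job is handed in; nothing more can be done
None
```

I probed all four adapters and none has a single sound cushion: 1 and 3 have none, 2 and 4 have two. All four stand upright in the repair tray, the carrier is empty and the rod hangs in its stand. The job was handed in at about 65 s, and no verdict came back.

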